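# Weigh the carton at the back of the tray

## Task

Move the tall carton and the steel check weight out of the white tray and stand them both upright on the black rubber mat, then take out the low carton that stands behind them and set it flat in the middle of the scale's steel pan. With the low carton on the scale, put the tall carton and the check weight back in the tray, upright, exactly where each stood at the start, the tall carton square with the tray as before. Nothing but the low carton may touch the scale, and leave the marker, the box cutter and the tape roll alone.

Things in the scene. Friction and masses are not known exactly. Their poses are not given: they have to be found in the camera images.
- low_carton: Low sealed carton, pale grey, 67 (its x) x 94 (its y) x 43 mm high, 0.1 kg. Origin at the centre of its underside, z up. It starts in the tray's back (+x) half, its 94 mm side along the tray's y, 30 mm or more clear of the back wall; the tall carton and the weight stand about 10 mm in front of it, too close for a finger. Grasp it across its x (67 mm).
- tall_carton: Tall brown sealed carton, 63 (its x) x 74 (its y) x 93 mm high, 0.15 kg. Origin at the centre of its underside, z up. Starts upright in the tray in front of the low carton, left or right of the check weight (11 mm apart at the base), its x along the tray's y within 0.05 rad. Grasp it across its x near the top: above 50 mm height there is 29 mm to the weight's knob and 50 mm to the tray wall.
- check_weight: Round steel check weight, about 0.5 kg, 84 mm high: body 62 mm in diameter and 36 mm high, sloping in to 44 mm, a thin neck, and a round knob of 26 mm diameter at 64 to 80 mm height. Origin at the centre of its underside, z up; yaw means nothing. Starts in the tray beside the tall carton. Grasp the knob 72 mm above the origin, fingers closing along the tray's x.
- tray: Shallow white tray, fixed to the bench, 240 (x) x 260 (y) mm outside, walls 3 mm thick and 50 mm high, floor 3 mm thick (things in it stand 3 mm above the bench). Origin at the centre of its underside; its x points away from the robot (within 0.15 rad), y to the left, z up. It stands left, in the middle or right of the work area.
- mat: Flat black rubber mat, fixed, 220 (x) x 140 (y) x 3 mm: the side area. Origin at the centre of its underside, its top is 3 mm higher; its x points away from the robot (within 0.15 rad). The tall carton and the weight fit on it one behind the other along its x.
- scale: Parcel scale, fixed, grey housing 210 (x) x 165 (y) mm with its small display on the robot's side and a square steel pan on top. Origin at the centre of its underside, x away from the robot (within 0.15 rad).
- pan (a point): Centre of the top face of the scale's steel pan, 36 mm above the bench; the pan measures 145 (x) x 155 (y) mm and does not give way. Axes as the scale.
- marker: Bystander: black marker lying on the bench behind the work area, 19 x 138 x 21 mm. Origin at the centre of its underside. Not to be moved.
- cutter: Bystander: yellow box cutter lying on the bench behind the work area, 27 x 177 x 21 mm. Origin at its underside near the middle. Not to be moved.
- tape: Bystander: brown roll of tape lying flat behind the work area, 95 mm diameter, 51 mm high. Origin at the centre of its underside. Not to be moved.
Things that resemble listed ones, but are neither listed nor needed, are in the scene too. What is shaped like the check_weight but purple or turquoise is not meant.

How it is judged (in metres and radians):
On the way, in this order (a step that is already met when the one before it is completed fails the run):
1. The tall carton and the check weight both stand upright on the mat, released, while the low carton is still in the tray (x of tall_carton in the frame of mat between -0.11 and 0.11 m and y of tall_carton in the frame of mat between -0.07 and 0.07 m and z of each of tall_carton, check_weight in the frame of mat below 0.008 m and angle between each of tall_carton, check_weight's own z axis and vertical below 0.1 rad and contact force between each of tall_carton, check_weight and the fingers below 0.2 N and x of check_weight in the frame of mat between -0.11 and 0.11 m and y of check_weight in the frame of mat between -0.07 and 0.07 m and x of low_carton in the frame of tray between -0.117 and 0.117 m and y of low_carton in the frame of tray between -0.127 and 0.127 m and z of low_carton in the frame of tray below 0.012 m), for 0.2 s.
2. The low carton lies flat in the middle of the scale pan, released, while the tall carton and the weight still stand on the mat (horizontal distance between low_carton and pan below 0.015 m and z of low_carton in the frame of pan between -0.004 and 0.004 m and angle between low_carton's own z axis and vertical below 0.08 rad and linear speed of low_carton below 0.02 m/s and angular speed of low_carton below 0.1 rad/s and contact force between each of low_carton, tall_carton, check_weight and the fingers below 0.2 N and x of tall_carton in the frame of mat between -0.11 and 0.11 m and y of tall_carton in the frame of mat between -0.07 and 0.07 m and z of each of tall_carton, check_weight in the frame of mat below 0.008 m and angle between each of tall_carton, check_weight's own z axis and vertical below 0.1 rad and x of check_weight in the frame of mat between -0.11 and 0.11 m and y of check_weight in the frame of mat between -0.07 and 0.07 m), for 0.2 s.
At the end, for the whole second after the job is handed in: The low carton rests flat on the scale pan, its centre within 15 mm of the pan's centre; the tall carton and the check weight stand upright in the tray, each within 15 mm of where it stood at the start, the tall carton square with the tray within 0.2 rad; all released and at rest (horizontal distance between low_carton and pan below 0.015 m and z of low_carton in the frame of pan between -0.004 and 0.004 m and angle between each of low_carton, tall_carton, check_weight's own z axis and vertical below 0.08 rad and linear speed of each of low_carton, tall_carton, check_weight below 0.02 m/s and angular speed of each of low_carton, tall_carton, check_weight below 0.1 rad/s and contact force between each of low_carton, tall_carton, check_weight and the fingers below 0.2 N and distance of each of tall_carton, check_weight from where it was at the start of the episode below 0.015 m and angle between the x axis of tall_carton and the y axis of tray, either way round below 0.2 rad); the robot touches nothing.
It fails at once if the marker, the box cutter or the tape roll is shifted by more than 20 mm (distance of any of marker, cutter, tape from where it was at the start of the episode above 0.02 m).
It fails at once if the tall carton or the check weight touches the scale (contact force between any of tall_carton, check_weight and scale above 0.5 N).
It also fails if it takes over 128 s, if anything falls off the work surface, if the arm or the gripper's body presses on something with over 40 N, if the wrist force passes 120 N, or if a joint passes its speed limit or range.

## Robot

A 6-joint arm with a two-finger parallel gripper is mounted at the origin on a cart in front of the work surface, level with it; the furniture and walls round the work are solid. World frame = base frame: x ahead of the robot, y to its left, z up, the work surface at z = 0. Lengths are in mm, angles in rad, forces in N, time in s.
With the tool pointing down it reaches from about 375 to 925 mm from the base axis. Payload 5.7 kg.
Tool frame: the origin (TCP) lies between the finger pads; the fingertips stand 11 mm ahead of it and the grasp point (between the pads) lies 8 mm behind it (r.tip_extent is the distance from the TCP to the fingertips, in mm); z points along the fingers, y is the line along which they close (so a half turn about z gives the same grasp; the last joint's range is limited). The gripper opens to 88 mm and grips with 3 to 60 N. Pads are 20 mm wide; open, the fingers measure 115 mm over their backs; the gripper's body (75 mm by 178 mm) begins 61 mm behind the grasp point.
Start: joints at [-1.244, 0.359, 1.51, -0, 1.272, -0.115], TCP at [256.522, -542.365, 233.623] pointing down, gripper open.
Joint ranges: [-2.97, 2.97], [-1.01, 2.36], [0.21, 2.38], [-0.96, 4.11], [0.2, 2.71], [-2.98, 2.98]. Speed limits (rad/s): [2.39, 2.39, 3.14, 3.14, 3.14, 3.14].

## Interface

Orientations are given as a unit quaternion [w, x, y, z].
In Python, from station import observe, viewer, order, r gives the robot as it stands.
- The arm moves only by the shell command python3 -m handwheel 'ROWS' [FORCE]. ROWS is JSON, a list of rows, each an object with "offset": the shift along the world's x, y, z in cm, a list of three; "dr": the turn, a rotation vector about the world's x, y, z in rad, a list of three; "gripper": the finger opening in cm, from 0 to 8.78. A call has 1 to 10 rows; each row shifts and turns the commanded pose from where the row before left it; what a row does not reach is not made up. A row lasts 1/12 s, in which the tool goes at most 41.7 mm and 7.16 degrees, less where a joint would pass 70% of its speed; a pose out of reach is approached as far as the arm can. A call with a gripper value outside its range is refused whole. The fingers move at their own pace and stop on an object; FORCE is the grip in N (left out, the last holds). Time passes only in rows, so rows that do not move let the fingers close. It gives the time, the measured TCP pose, the force, the opening and the grip force at its end, in the units of the state.
- observe(): the state, without advancing time (a new reading comes with each control period).
- viewer.grab_frame(name): name is "side" or "top"; returns the picture (384x512x3 uint8, blue, green, red); there is no depth.
- viewer.get_calibration(name): a dict with "fovy" (degrees; the focal length in pixels is half the picture's height over the tangent of half this angle, whatever the lens; pixels are square), "cx", "cy" (the principal point, pixels), "xyz" and "rotation" of the camera in the world. Camera axes: x right, y up, looking along -z (the intrinsics and any distortion apply to the point x, -y, -z); pixel columns grow to the right and rows downward; lengths in mm; the calibration is good to about 2 mm. A picture is of the moment at which its call begins. get_calibration takes no time and is no camera call.
- order.hand_in(): hands the job in; it is judged then, once.
The state is a dict: "time": time; "joint_pos": joint angles; "qvel": joint speeds; "joint_efforts": joint torques, N m; "ee_pos": TCP position; "ee_rot": TCP orientation; "wrist_force": force on the tool from outside, world axes, zero at the start; "wrist_torque": the same for the moment, N m; "gripper_width": finger opening in mm; "finger_force": force on a finger pad.
Only numpy, scipy, OpenCV 4.12 (cv2) and the standard library are available. Lean on these libraries where they do the work, as an engineer would, in place of code of your own. Each camera call takes 0.05 s, during which the arm holds its last target. There are 200 camera calls.

## Working session

There is one attempt and no reset: what is moved stays moved. The work goes in short steps, Python scripts to look and compute and a shell command to move; the robot and the scene stay as the last step left them, time stands still between calls to the robot, and variables do not carry over. Pictures are saved under pics/ and viewed, at most 14 in all, crops included, and the job is handed in when it is done.

```bash
ls; mkdir -p pics; python3 - <<'E'
from station import observe, viewer, order, r
import cv2
for n in ("top","side"):
    cv2.imwrite(f"pics/{n}0.png",viewer.grab_frame(n)); print(viewer.get_calibration(n))
print(observe())
E
```

```text
pics
{'fovy': 57.996606776163894, 'cx': 254.82819650678147, 'cy': 193.80611635848146, 'xyz': array([ 421.51790808,  -65.91610661, 1009.87894396]), 'rotation': array([ 0.71096174,  0.01968726, -0.03542098, -0.70206208])}
{'fovy': 56.780511125147115, 'cx': 259.0920492641964, 'cy': 195.35885352184965, 'xyz': array([-403.27893786,  319.7966594 ,  873.52974156]), 'rotation': array([-0.49668285, -0.2353944 ,  0.3604225 ,  0.75365194])}
{'time': 0.1, 'joint_pos': array([-1.24407441e+00,  3.59422705e-01,  1.51132736e+00,  1.08427953e-07,
        1.27250316e+00, -1.15118815e-01]), 'qvel': array([ 0.00052757, -0.00101516, -0.00253982,  0.00033459,  0.00138386,
       -0.00047177]), 'joint_efforts': array([ 1.34934573e-03, -5.16354668e+01, -2.71408457e+01,  6.78376900e-02,
        2.76904658e-02, -3.08580331e-05]), 'ee_pos': array([ 256.34838201, -541.80637028,  232.89855476]), 'ee_rot': array([-8.25650565e-04,  9.75695852e-01,  2.19127624e-01, -8.76304299e-05]), 'wrist_force': array([-0.129947  , -0.35843707,  0.39279396]), 'wrist_torque': array([ 0.00034017, -0.00732125,  0.00940301]), 'finger_force': 0.0, 'gripper_width': 87.97534982104973}
```

View pics/top0.png

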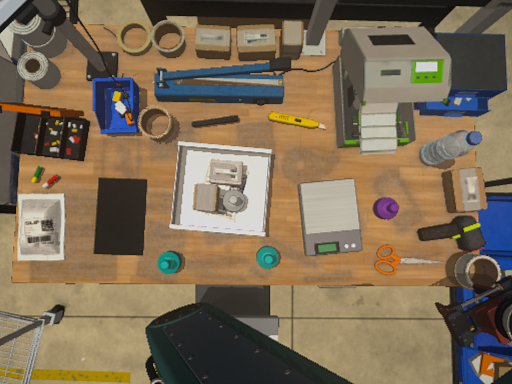

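View pics/side0.png

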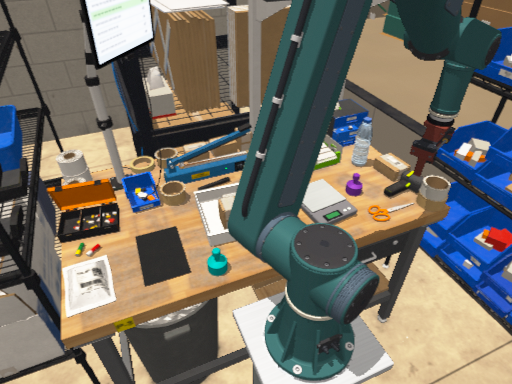

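The top view shows the tray at (172–272, 142–236), the mat at (95–147, 178–255) and the scale at (300–362, 178–255). Candidates for the weight:
- Turquoise at (169,262) and (268,257), and purple at (386,208). These are the wrong colour.
- Grey steel at (234,201), in the tray beside the tall carton (208,197). This one fits the description.

The side view is mostly blocked by the arm. I'll confirm in a crop and measure.

```bash
cat > h.py <<'E'
import numpy as np, cv2
from scipy.spatial.transform import Rotation as R
from station import observe, viewer, order, r
def cam(n):
    c=viewer.get_calibration(n); q=c["rotation"]
    f=192/np.tan(np.radians(c["fovy"])/2)
    return f,c["cx"],c["cy"],np.array(c["xyz"]),R.from_quat([q[1],q[2],q[3],q[0]])
def cast(n,px,z):
    f,cx,cy,p,rot=cam(n); px=np.atleast_2d(px).astype(float)
    d=rot.apply(np.c_[(px[:,0]-cx)/f,-(px[:,1]-cy)/f,-np.ones(len(px))])
    return p+d*((z-p[2])/d[:,2])[:,None]
def proj(n,P):
    f,cx,cy,p,rot=cam(n); v=rot.inv().apply(np.atleast_2d(P)-p)
    return np.c_[cx+f*v[:,0]/-v[:,2],cy-f*v[:,1]/-v[:,2]]
def rect(mask,n,z):
    "largest blob -> rectangle on plane z: centre, sides, angle of the edge nearest world x"
    k,l,s,_=cv2.connectedComponentsWithStats(mask.astype(np.uint8)); i=1+s[1:,4].argmax()
    cs,_=cv2.findContours((l==i).astype(np.uint8),cv2.RETR_EXTERNAL,cv2.CHAIN_APPROX_NONE)
    w=cast(n,cs[0][:,0,:],z)[:,:2].astype(np.float32)
    (c,sz,a)=cv2.minAreaRect(w)
    return np.round(c,1),np.round(sz,1),round(np.radians((a+45)%90-45),3),s[i]
E
python3 - <<'E'
from h import *
im=viewer.grab_frame("top"); cv2.imwrite("pics/t1.png",im)
cv2.imwrite("pics/crop1.png",cv2.resize(im[135:245,165:280],None,fx=5.2,fy=5.2,interpolation=cv2.INTER_CUBIC))
hsv=cv2.cvtColor(im,cv2.COLOR_BGR2HSV)
def box(m,x0,x1,y0,y1):
    o=np.zeros_like(m); o[y0:y1,x0:x1]=m[y0:y1,x0:x1]; return o
print("mat",rect(box(hsv[...,2]<50,85,160,165,265),"top",3))
print("tray",rect(box((hsv[...,1]<40)&(hsv[...,2]>150),160,285,135,245),"top",50))
print("scale",rect(box((hsv[...,1]<50),290,372,170,262),"top",30))
print("pan",rect(box((hsv[...,1]<40)&(hsv[...,2]>155),290,372,170,262),"top",36))
for p in [(330,210),(355,230),(305,185)]: print(p,im[p[1],p[0]])
E
```

```text
mat (array([430.2, 298.1]), array([136.3, 215.7]), np.float64(-0.021), array([  94,  179,   53,   76, 3459], dtype=int32))
tray (array([501.4,   9.6]), array([264.6, 226. ]), np.float64(-0.06), array([ 169,  150,  102,   86, 4869], dtype=int32))
scale (array([ 436.5, -300.7]), array([205.4, 162.5]), np.float64(0.105), array([ 298,  179,   64,   77, 3878], dtype=int32))
pan (array([ 466.8, -298.4]), array([142.7, 153.1]), np.float64(0.11), array([ 301,  179,   58,   55, 2705], dtype=int32))
(330, 210) [167 184 190]
(355, 230) [110 117 127]
(305, 185) [167 183 189]
```

View pics/crop1.png

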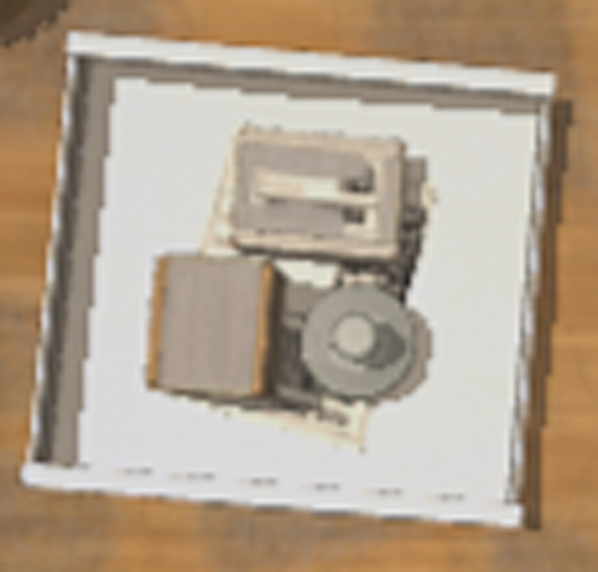

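The crop confirms the steel weight at (355,337), with the tall carton at its left (147–277, 252–397) and the low carton behind it (228–408, 125–260). Converting these to positions now.

```bash
python3 - <<'E'
from h import *
o=lambda a:(np.array(a,float)+.5)/5.2-.5+[165,135]
def show(n,c,z):
    w=cast("top",o(c),z)[:,:2]
    m=w.mean(0); TL,TR,BR,BL=w
    xa=(TL-BL+TR-BR)/2; ya=(TL-TR+BL-BR)/2
    print(n,m.round(1),"lenx",np.linalg.norm(xa).round(1),"leny",np.linalg.norm(ya).round(1),"yaw",np.arctan2(xa[1],xa[0]).round(3),(np.arctan2(ya[1],ya[0])-np.pi/2).round(3))
show("tray",[(68,33),(555,75),(522,527),(22,488)],50)
show("tall",[(160,254),(277,262),(264,397),(147,390)],96)
show("low",[(240,125),(408,140),(402,260),(228,245)],46)
print("body",cast("top",o([(359,343)]),39),"knob",cast("top",o([(355,337)]),83))
E
```

```text
tray [511.1   7.7] lenx 244.0 leny 264.0 yaw -0.067 -0.069
tall [482.3  44.4] lenx 69.1 leny 59.3 yaw -0.072 -0.051
low [558.3  -5.6] lenx 65.3 leny 92.3 yaw -0.056 -0.073
body [[477.7172352  -27.88353444  39.        ]] knob [[478.23695093 -27.49926499  83.        ]]
```

```bash
python3 -m handwheel '[{"offset":[1.4,3.66,0],"dr":[0,0,-0.032],"gripper":7.6},{"offset":[1.4,3.66,0],"dr":[0,0,-0.032],"gripper":7.6},{"offset":[1.4,3.66,0],"dr":[0,0,-0.032],"gripper":7.6},{"offset":[1.4,3.66,0],"dr":[0,0,-0.032],"gripper":7.6},{"offset":[1.4,3.66,0],"dr":[0,0,-0.032],"gripper":7.6},{"offset":[1.4,3.66,0],"dr":[0,0,-0.032],"gripper":7.6},{"offset":[1.4,3.66,0],"dr":[0,0,-0.032],"gripper":7.6},{"offset":[1.4,3.66,0],"dr":[0,0,-0.032],"gripper":7.6}]' 20; python3 -m handwheel '[{"offset":[1.4,3.66,0],"dr":[0,0,-0.032],"gripper":7.6},{"offset":[1.4,3.66,0],"dr":[0,0,-0.032],"gripper":7.6},{"offset":[1.4,3.66,0],"dr":[0,0,-0.032],"gripper":7.6},{"offset":[1.4,3.66,0],"dr":[0,0,-0.032],"gripper":7.6},{"offset":[1.4,3.66,0],"dr":[0,0,-0.032],"gripper":7.6},{"offset":[1.4,3.66,0],"dr":[0,0,-0.032],"gripper":7.6},{"offset":[1.4,3.66,0],"dr":[0,0,-0.032],"gripper":7.6},{"offset":[1.4,3.66,0],"dr":[0,0,-0.032],"gripper":7.6},{"offset":[0,0,0],"dr":[0,0,0],"gripper":7.6},{"offset":[0,0,0],"dr":[0,0,0],"gripper":7.6}]'
```

```text
time: 0.82
ee_pos: [368.6, -247.7, 233.5]
ee_rot: [-0.0, 0.996, 0.092, 0.0]
wrist_force: [0.5, 0.1, 0.3]
gripper_width: 76.0
finger_force: 0.0
time: 1.65
ee_pos: [480.6, 44.9, 233.4]
ee_rot: [0.0, 0.999, -0.033, -0.0]
wrist_force: [-1.0, -1.3, 0.2]
gripper_width: 76.2
finger_force: 0.0
```

```bash
python3 -m handwheel '[{"offset":[0,0,-3],"dr":[0,0,0],"gripper":7.6},{"offset":[0,0,-3],"dr":[0,0,0],"gripper":7.6},{"offset":[0,0,-3],"dr":[0,0,0],"gripper":7.6},{"offset":[0,0,-2],"dr":[0,0,0],"gripper":7.6},{"offset":[0,0,-2],"dr":[0,0,0],"gripper":7.6},{"offset":[0,0,-2],"dr":[0,0,0],"gripper":7.6},{"offset":[0,0,-1.1],"dr":[0,0,0],"gripper":7.6},{"offset":[0,0,0],"dr":[0,0,0],"gripper":7.6},{"offset":[0,0,0],"dr":[0,0,0],"gripper":7.6}]' 20; python3 -m handwheel '[{"offset":[0,0,0],"dr":[0,0,0],"gripper":6.6},{"offset":[0,0,0],"dr":[0,0,0],"gripper":6},{"offset":[0,0,0],"dr":[0,0,0],"gripper":5.5},{"offset":[0,0,0],"dr":[0,0,0],"gripper":5.5},{"offset":[0,0,0],"dr":[0,0,0],"gripper":5.5},{"offset":[0,0,0],"dr":[0,0,0],"gripper":5.5}]' 20
```

```text
time: 2.4
ee_pos: [479.6, 41.9, 72.3]
ee_rot: [0.0, 0.999, -0.036, -0.001]
wrist_force: [0.1, 0.3, 0.2]
gripper_width: 75.8
finger_force: 0.0
time: 2.9
ee_pos: [481.3, 43.0, 73.5]
ee_rot: [0.0, 0.999, -0.035, 0.001]
wrist_force: [-0.3, -0.7, 7.1]
gripper_width: 63.0
finger_force: 20.0
```

```bash
python3 -m handwheel '[{"offset":[0,0,1],"dr":[0,0,0],"gripper":5.5},{"offset":[0,0,2],"dr":[0,0,0],"gripper":5.5},{"offset":[0,0,3],"dr":[0,0,0],"gripper":5.5},{"offset":[0,0,3],"dr":[0,0,0],"gripper":5.5},{"offset":[0,0,2],"dr":[0,0,0],"gripper":5.5},{"offset":[0,0,0],"dr":[0,0,0],"gripper":5.5}]' 20; python3 -m handwheel '[{"offset":[0.1,1.5,0],"dr":[0,0,0],"gripper":5.5},{"offset":[0.1,3,0],"dr":[0,0,0],"gripper":5.5},{"offset":[0.1,3.5,0],"dr":[0,0,0],"gripper":5.5},{"offset":[0.1,3.5,0],"dr":[0,0,0],"gripper":5.5},{"offset":[0.1,3.5,0],"dr":[0,0,0],"gripper":5.5},{"offset":[0.1,3.5,0],"dr":[0,0,0],"gripper":5.5},{"offset":[0.1,3.5,0],"dr":[0,0,0],"gripper":5.5},{"offset":[0,2.2,0],"dr":[0,0,0],"gripper":5.5},{"offset":[0,1.2,0],"dr":[0,0,0],"gripper":5.5},{"offset":[0,0,0],"dr":[0,0,0],"gripper":5.5}]'; python3 - <<'E'
from h import *
cv2.imwrite("pics/top2.png",viewer.grab_frame("top"))
E
```

```text
time: 3.4
ee_pos: [483.3, 43.2, 186.6]
ee_rot: [0.0, 0.999, -0.035, 0.004]
wrist_force: [1.0, 0.5, -2.4]
gripper_width: 63.4
finger_force: 20.0
time: 4.23
ee_pos: [486.7, 299.1, 181.2]
ee_rot: [0.0, 0.999, -0.034, -0.001]
wrist_force: [0.6, -0.5, -1.9]
gripper_width: 62.8
finger_force: 20.0
```

View pics/top2.png

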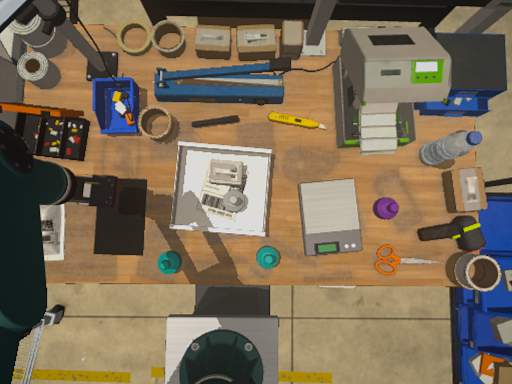

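The carton is held above the mat, around (105,190). The low carton and the weight are undisturbed in the tray. Lowering now.

```bash
python3 -m handwheel '[{"offset":[0,0,-3],"dr":[0,0,0],"gripper":5.5},{"offset":[0,0,-3],"dr":[0,0,0],"gripper":5.5},{"offset":[0,0,-2.3],"dr":[0,0,0],"gripper":5.5},{"offset":[0,0,-1.3],"dr":[0,0,0],"gripper":5.5},{"offset":[0,0,-0.7],"dr":[0,0,0],"gripper":5.5},{"offset":[0,0,-0.4],"dr":[0,0,0],"gripper":5.5},{"offset":[0,0,-0.3],"dr":[0,0,0],"gripper":5.5},{"offset":[0,0,0],"dr":[0,0,0],"gripper":5.5},{"offset":[0,0,0],"dr":[0,0,0],"gripper":5.5}]' 20; python3 -m handwheel '[{"offset":[0,0,0],"dr":[0,0,0],"gripper":6.6},{"offset":[0,0,0],"dr":[0,0,0],"gripper":7.6},{"offset":[0,0,0],"dr":[0,0,0],"gripper":7.6},{"offset":[0,0,0],"dr":[0,0,0],"gripper":7.6}]' 20;  python3 -m handwheel '[{"offset":[0,0,2],"dr":[0,0,0],"gripper":7.6},{"offset":[0,0,3],"dr":[0,0,0],"gripper":7.6},{"offset":[0,0,3.5],"dr":[0,0,0],"gripper":7.6},{"offset":[0,0,3.5],"dr":[0,0,0],"gripper":7.6},{"offset":[0,0,0],"dr":[0,0,0],"gripper":7.6}]'
```

```text
time: 5.03
ee_pos: [488.4, 297.1, 73.6]
ee_rot: [-0.0, 0.999, -0.035, 0.001]
wrist_force: [-1.0, -0.6, -1.5]
gripper_width: 62.8
finger_force: 20.0
time: 5.37
ee_pos: [487.9, 297.4, 73.0]
ee_rot: [-0.0, 0.999, -0.035, 0.0]
wrist_force: [0.3, -0.1, -0.0]
gripper_width: 75.9
finger_force: 0.0
time: 5.78
ee_pos: [491.6, 299.2, 199.6]
ee_rot: [-0.003, 0.999, -0.035, 0.005]
wrist_force: [1.6, -0.4, 0.9]
gripper_width: 76.1
finger_force: 0.0
```

```bash
python3 -m handwheel '[{"offset":[-0.07,-2.32,0],"dr":[0,0,0.112],"gripper":5.2},{"offset":[-0.07,-2.32,0],"dr":[0,0,0.112],"gripper":5.2},{"offset":[-0.07,-2.32,0],"dr":[0,0,0.112],"gripper":5.2},{"offset":[-0.07,-2.32,0],"dr":[0,0,0.112],"gripper":5.2},{"offset":[-0.07,-2.32,0],"dr":[0,0,0.112],"gripper":5.2},{"offset":[-0.07,-2.32,0],"dr":[0,0,0.112],"gripper":5.2},{"offset":[-0.07,-2.32,0],"dr":[0,0,0.112],"gripper":5.2}]' 30; python3 -m handwheel '[{"offset":[-0.07,-2.32,0],"dr":[0,0,0.112],"gripper":5.2},{"offset":[-0.07,-2.32,0],"dr":[0,0,0.112],"gripper":5.2},{"offset":[-0.07,-2.32,0],"dr":[0,0,0.112],"gripper":5.2},{"offset":[-0.07,-2.32,0],"dr":[0,0,0.112],"gripper":5.2},{"offset":[-0.07,-2.32,0],"dr":[0,0,0.112],"gripper":5.2},{"offset":[-0.07,-2.32,0],"dr":[0,0,0.112],"gripper":5.2},{"offset":[-0.07,-2.32,0],"dr":[0,0,0.112],"gripper":5.2},{"offset":[0,0,0],"dr":[0,0,0],"gripper":5.2},{"offset":[0,0,0],"dr":[0,0,0],"gripper":5.2},{"offset":[0,0,0],"dr":[0,0,0],"gripper":5.2}]'; python3 - <<'E'
from h import *
import numpy as np
print(np.mean([observe()["ee_pos"] for _ in range(1)],0))
im=viewer.grab_frame("top")
a=cv2.resize(im[150:265,85:160],None,fx=5,fy=5,interpolation=cv2.INTER_CUBIC)
cv2.imwrite("pics/matcrop.png",a)
E
```

```text
time: 6.37
ee_pos: [482.3, 133.8, 192.4]
ee_rot: [-0.0, 0.936, 0.352, -0.0]
wrist_force: [0.7, -0.4, -0.1]
gripper_width: 51.8
finger_force: 0.0
time: 7.2
ee_pos: [477.6, -27.1, 192.5]
ee_rot: [-0.0, 0.733, 0.68, 0.0]
wrist_force: [0.9, -0.4, -0.6]
gripper_width: 51.6
finger_force: 0.0
[477.55428833 -27.1352497  192.4521408 ]
```

View pics/matcrop.png

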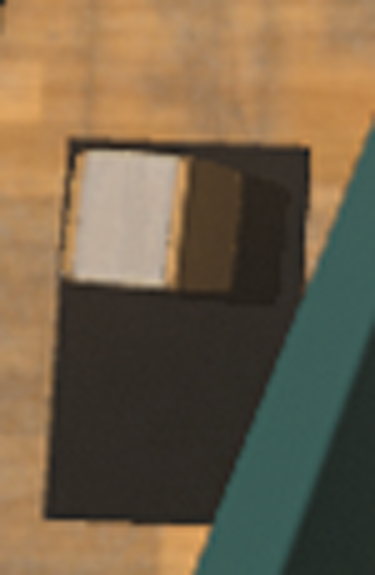

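The tall carton stands upright on the back half of the mat, at about (70–190, 150–290) in the crop. Next, the weight.

```bash
python3 -m handwheel '[{"offset":[0,0,-3],"dr":[0,0,0],"gripper":5.2},{"offset":[0,0,-3],"dr":[0,0,0],"gripper":5.2},{"offset":[0,0,-3],"dr":[0,0,0],"gripper":5.2},{"offset":[0,0,-2],"dr":[0,0,0],"gripper":5.2},{"offset":[0,0,-1.5],"dr":[0,0,0],"gripper":5.2},{"offset":[0,0,0],"dr":[0,0,0],"gripper":5.2},{"offset":[0,0,0],"dr":[0,0,0],"gripper":5.2}]' 30; python3 -m handwheel '[{"offset":[0,0,0],"dr":[0,0,0],"gripper":4},{"offset":[0,0,0],"dr":[0,0,0],"gripper":3},{"offset":[0,0,0],"dr":[0,0,0],"gripper":2.2},{"offset":[0,0,0],"dr":[0,0,0],"gripper":1.6},{"offset":[0,0,0],"dr":[0,0,0],"gripper":1.6},{"offset":[0,0,0],"dr":[0,0,0],"gripper":1.6},{"offset":[0,0,0],"dr":[0,0,0],"gripper":1.6},{"offset":[0,0,0],"dr":[0,0,0],"gripper":1.6}]' 30; python3 -m handwheel '[{"offset":[0,0,0.5],"dr":[0,0,0],"gripper":1.6},{"offset":[0,0,1],"dr":[0,0,0],"gripper":1.6},{"offset":[0,0,0],"dr":[0,0,0],"gripper":1.6},{"offset":[0,0,0],"dr":[0,0,0],"gripper":1.6}]'
```

```text
time: 7.83
ee_pos: [477.1, -26.5, 67.2]
ee_rot: [-0.001, 0.732, 0.681, -0.001]
wrist_force: [0.9, -0.2, 0.7]
gripper_width: 51.9
finger_force: 0.0
time: 8.5
ee_pos: [479.4, -27.9, 68.5]
ee_rot: [0.001, 0.733, 0.681, 0.001]
wrist_force: [2.8, 0.4, 5.3]
gripper_width: 24.7
finger_force: 30.0
time: 8.83
ee_pos: [476.9, -27.5, 82.4]
ee_rot: [-0.001, 0.732, 0.681, -0.0]
wrist_force: [-0.1, -0.2, -5.0]
gripper_width: 25.3
finger_force: 30.0
```

```bash
python3 -m handwheel '[{"offset":[0,0,2],"dr":[0,0,0],"gripper":1.6},{"offset":[0,0,3],"dr":[0,0,0],"gripper":1.6},{"offset":[0,0,3],"dr":[0,0,0],"gripper":1.6},{"offset":[0,0,2],"dr":[0,0,0],"gripper":1.6},{"offset":[0,0,0],"dr":[0,0,0],"gripper":1.6}]' 30; python3 -m handwheel '[{"offset":[-0.5,1.6,0],"dr":[0,0,0],"gripper":1.6},{"offset":[-0.9,2.7,0],"dr":[0,0,0],"gripper":1.6},{"offset":[-1.1,3.4,0],"dr":[0,0,0],"gripper":1.6},{"offset":[-1.1,3.4,0],"dr":[0,0,0],"gripper":1.6},{"offset":[-1.1,3.4,0],"dr":[0,0,0],"gripper":1.6},{"offset":[-1.1,3.4,0],"dr":[0,0,0],"gripper":1.6},{"offset":[-1.1,3.4,0],"dr":[0,0,0],"gripper":1.6},{"offset":[-1.1,3.4,0],"dr":[0,0,0],"gripper":1.6},{"offset":[-1.1,3.4,0],"dr":[0,0,0],"gripper":1.6},{"offset":[-1.0,2.7,0],"dr":[0,0,0],"gripper":1.6}]'; python3 -m handwheel '[{"offset":[-0.6,1.8,0],"dr":[0,0,0],"gripper":1.6},{"offset":[0,0,0],"dr":[0,0,0],"gripper":1.6},{"offset":[0,0,-3],"dr":[0,0,0],"gripper":1.6},{"offset":[0,0,-3],"dr":[0,0,0],"gripper":1.6},{"offset":[0,0,-2.5],"dr":[0,0,0],"gripper":1.6},{"offset":[0,0,-1.5],"dr":[0,0,0],"gripper":1.6},{"offset":[0,0,-0.8],"dr":[0,0,0],"gripper":1.6},{"offset":[0,0,-0.4],"dr":[0,0,0],"gripper":1.6},{"offset":[0,0,-0.2],"dr":[0,0,0],"gripper":1.6},{"offset":[0,0,0],"dr":[0,0,0],"gripper":1.6}]'
```

```text
time: 9.25
ee_pos: [479.8, -28.0, 185.6]
ee_rot: [0.002, 0.732, 0.681, 0.002]
wrist_force: [1.6, -0.2, -3.8]
gripper_width: 24.8
finger_force: 30.0
time: 10.08
ee_pos: [374.5, 282.0, 180.5]
ee_rot: [-0.001, 0.732, 0.681, -0.001]
wrist_force: [0.2, -0.3, -4.9]
gripper_width: 24.9
finger_force: 30.0
time: 10.92
ee_pos: [370.5, 297.8, 68.7]
ee_rot: [-0.0, 0.733, 0.681, -0.001]
wrist_force: [0.6, -0.0, -4.3]
gripper_width: 24.8
finger_force: 30.0
```

```bash
python3 -m handwheel '[{"offset":[0,0,-0.1],"dr":[0,0,0],"gripper":1.6},{"offset":[0,0,0],"dr":[0,0,0],"gripper":1.6},{"offset":[0,0,0],"dr":[0,0,0],"gripper":3},{"offset":[0,0,0],"dr":[0,0,0],"gripper":4.2},{"offset":[0,0,0],"dr":[0,0,0],"gripper":5.2},{"offset":[0,0,0],"dr":[0,0,0],"gripper":5.2},{"offset":[0,0,0],"dr":[0,0,0],"gripper":5.2}]' 30; python3 -m handwheel '[{"offset":[0,0,2],"dr":[0,0,0],"gripper":5.2},{"offset":[0,0,3.5],"dr":[0,0,0],"gripper":5.2},{"offset":[0,0,3.5],"dr":[0,0,0],"gripper":5.2},{"offset":[0,0,3.5],"dr":[0,0,0],"gripper":5.2},{"offset":[0,0,0],"dr":[0,0,0],"gripper":5.2}]'; python3 - <<'E'
from h import *
print(observe()["ee_pos"].round(1))
im=viewer.grab_frame("top")
a=cv2.resize(im[130:265,85:285],None,fx=4,fy=4,interpolation=cv2.INTER_CUBIC)
cv2.imwrite("pics/c3.png",a)
E
```

```text
time: 11.5
ee_pos: [370.9, 298.6, 67.8]
ee_rot: [0.0, 0.732, 0.681, 0.0]
wrist_force: [0.0, 0.7, -0.3]
gripper_width: 51.1
finger_force: 0.0
time: 11.92
ee_pos: [374.3, 300.7, 198.7]
ee_rot: [0.001, 0.732, 0.681, 0.005]
wrist_force: [1.3, 0.4, 0.4]
gripper_width: 52.2
finger_force: 0.0
[374.3 300.7 198.7]
```

View pics/c3.png

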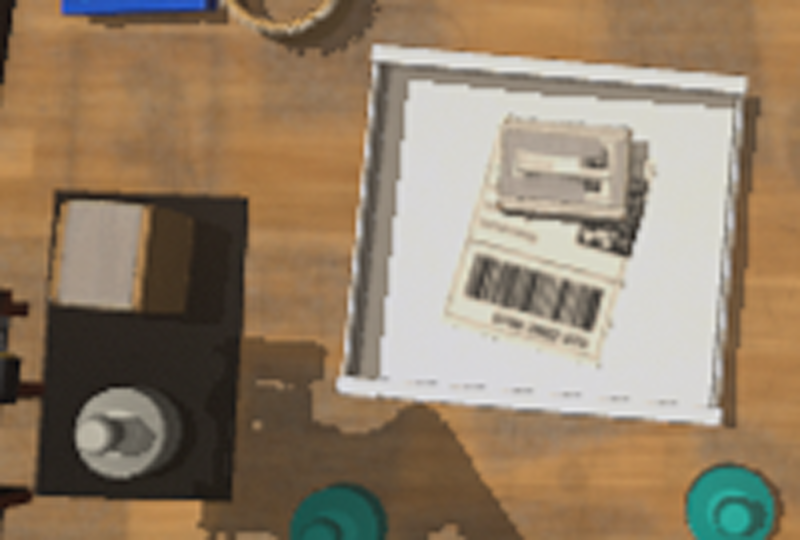

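The low carton is now alone in the tray, at (495–633, 118–220) in the crop. The weight stands upright on the mat at (125,432) and the tall carton at (100,255). Going for the low carton.

```bash
python3 -m handwheel '[{"offset":[1.87,-3.04,0],"dr":[0,0,0],"gripper":8.3},{"offset":[1.87,-3.04,0],"dr":[0,0,0],"gripper":8.3},{"offset":[1.87,-3.04,0],"dr":[0,0,0],"gripper":8.3},{"offset":[1.87,-3.04,0],"dr":[0,0,0],"gripper":8.3},{"offset":[1.87,-3.04,0],"dr":[0,0,0],"gripper":8.3},{"offset":[1.87,-3.04,0],"dr":[0,0,0],"gripper":8.3},{"offset":[1.87,-3.04,0],"dr":[0,0,0],"gripper":8.3},{"offset":[1.87,-3.04,0],"dr":[0,0,0],"gripper":8.3},{"offset":[1.87,-3.04,0],"dr":[0,0,0],"gripper":8.3},{"offset":[1.87,-3.04,0],"dr":[0,0,0],"gripper":8.3}]' 15; python3 -m handwheel '[{"offset":[0,0,0],"dr":[0,0,0],"gripper":8.3},{"offset":[0,0,-3.5],"dr":[0,0,0],"gripper":8.3},{"offset":[0,0,-3.5],"dr":[0,0,0],"gripper":8.3},{"offset":[0,0,-3],"dr":[0,0,0],"gripper":8.3},{"offset":[0,0,-1],"dr":[0,0,0],"gripper":8.3},{"offset":[0,0,0],"dr":[0,0,0],"gripper":8.3}]'; python3 -m handwheel '[{"offset":[0,0,-2],"dr":[0,0,0],"gripper":8.3},{"offset":[0,0,-2],"dr":[0,0,0],"gripper":8.3},{"offset":[0,0,-1.5],"dr":[0,0,0],"gripper":8.3},{"offset":[0,0,-0.7],"dr":[0,0,0],"gripper":8.3},{"offset":[0,0,0],"dr":[0,0,0],"gripper":8.3}]'; python3 -m handwheel '[{"offset":[0,0,0],"dr":[0,0,0],"gripper":7},{"offset":[0,0,0],"dr":[0,0,0],"gripper":6},{"offset":[0,0,0],"dr":[0,0,0],"gripper":6},{"offset":[0,0,0],"dr":[0,0,0],"gripper":6},{"offset":[0,0,0],"dr":[0,0,0],"gripper":6}]' 15
```

```text
time: 12.8
ee_pos: [557.4, -7.2, 191.0]
ee_rot: [-0.001, 0.733, 0.681, -0.001]
wrist_force: [1.1, 0.0, 0.3]
gripper_width: 83.3
finger_force: 0.0
time: 13.3
ee_pos: [554.4, -4.9, 79.2]
ee_rot: [-0.003, 0.732, 0.681, -0.002]
wrist_force: [-0.5, -0.2, -0.1]
gripper_width: 83.3
finger_force: 0.0
time: 13.72
ee_pos: [557.5, -5.3, 20.4]
ee_rot: [-0.0, 0.732, 0.681, -0.0]
wrist_force: [0.4, -0.1, 0.3]
gripper_width: 83.2
finger_force: 0.0
time: 14.13
ee_pos: [558.9, -5.7, 22.0]
ee_rot: [0.001, 0.732, 0.681, 0.001]
wrist_force: [-0.4, 2.0, 6.6]
gripper_width: 67.2
finger_force: 15.0
```

```bash
python3 -m handwheel '[{"offset":[0,0,1],"dr":[0,0,0],"gripper":6},{"offset":[0,0,2],"dr":[0,0,0],"gripper":6},{"offset":[0,0,3],"dr":[0,0,0],"gripper":6},{"offset":[0,0,3],"dr":[0,0,0],"gripper":6},{"offset":[0,0,2],"dr":[0,0,0],"gripper":6},{"offset":[0,0,1],"dr":[0,0,0],"gripper":6},{"offset":[0,0,0],"dr":[0,0,0],"gripper":6}]' 15; python3 -m handwheel '[{"offset":[-0.5,-1.6,0],"dr":[0,0,0.018],"gripper":6},{"offset":[-1,-3.2,0],"dr":[0,0,0.018],"gripper":6},{"offset":[-1,-3.2,0],"dr":[0,0,0.018],"gripper":6},{"offset":[-1,-3.2,0],"dr":[0,0,0.018],"gripper":6},{"offset":[-1,-3.2,0],"dr":[0,0,0.018],"gripper":6},{"offset":[-1,-3.2,0],"dr":[0,0,0.018],"gripper":6},{"offset":[-1,-3.2,0],"dr":[0,0,0.018],"gripper":6},{"offset":[-1,-3.2,0],"dr":[0,0,0.018],"gripper":6},{"offset":[-0.8,-2.8,0],"dr":[0,0,0.018],"gripper":6},{"offset":[-0.5,-1.6,0],"dr":[0,0,0.018],"gripper":6}]'; python3 -m handwheel '[{"offset":[-0.3,-0.9,0],"dr":[0,0,0],"gripper":6},{"offset":[0,0,0],"dr":[0,0,0],"gripper":6},{"offset":[0,0,0],"dr":[0,0,0],"gripper":6}]'; python3 - <<'E'
from h import *
im=viewer.grab_frame("top")
cv2.imwrite("pics/c4.png",cv2.resize(im[150:270,270:400],None,fx=4.5,fy=4.5,interpolation=cv2.INTER_CUBIC))
E
```

```text
time: 14.72
ee_pos: [559.3, -5.7, 143.4]
ee_rot: [0.002, 0.732, 0.681, 0.002]
wrist_force: [0.6, -0.0, -1.6]
gripper_width: 66.8
finger_force: 15.0
time: 15.55
ee_pos: [468.0, -292.0, 139.1]
ee_rot: [-0.001, 0.669, 0.744, -0.001]
wrist_force: [0.4, -1.2, -1.2]
gripper_width: 66.7
finger_force: 15.0
time: 15.8
ee_pos: [466.1, -297.7, 139.6]
ee_rot: [-0.001, 0.669, 0.743, 0.0]
wrist_force: [-0.3, 1.1, -0.3]
gripper_width: 66.8
finger_force: 15.0
```

View pics/c4.png

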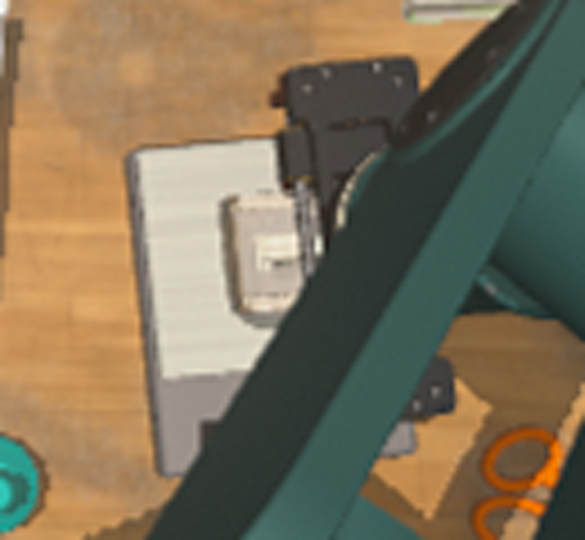

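The low carton is held level over the pan, its visible edge at (225–310, 190–320) in the crop. Lowering it now.

```bash
python3 -m handwheel '[{"offset":[0,0,-2.5],"dr":[0,0,0],"gripper":6},{"offset":[0,0,-2.5],"dr":[0,0,0],"gripper":6},{"offset":[0,0,-1.5],"dr":[0,0,0],"gripper":6},{"offset":[0,0,-0.9],"dr":[0,0,0],"gripper":6},{"offset":[0,0,-0.5],"dr":[0,0,0],"gripper":6},{"offset":[0,0,-0.4],"dr":[0,0,0],"gripper":6},{"offset":[0,0,-0.3],"dr":[0,0,0],"gripper":6},{"offset":[0,0,0],"dr":[0,0,0],"gripper":6},{"offset":[0,0,0],"dr":[0,0,0],"gripper":6}]' 15;  python3 -m handwheel '[{"offset":[0,0,-0.1],"dr":[0,0,0],"gripper":6},{"offset":[0,0,0],"dr":[0,0,0],"gripper":7},{"offset":[0,0,0],"dr":[0,0,0],"gripper":8.3},{"offset":[0,0,0],"dr":[0,0,0],"gripper":8.3},{"offset":[0,0,0],"dr":[0,0,0],"gripper":8.3},{"offset":[0,0,0],"dr":[0,0,0],"gripper":8.3}]' 15; python3 -m handwheel '[{"offset":[0,0,2],"dr":[0,0,0],"gripper":8.3},{"offset":[0,0,3],"dr":[0,0,0],"gripper":8.3},{"offset":[0,0,3.5],"dr":[0,0,0],"gripper":8.3},{"offset":[0,0,3.5],"dr":[0,0,0],"gripper":8.3},{"offset":[0,0,1.9],"dr":[0,0,0],"gripper":7.6},{"offset":[0,0,0],"dr":[0,0,0],"gripper":7.6}]'
```

```text
time: 16.6
ee_pos: [467.3, -298.8, 55.3]
ee_rot: [0.001, 0.668, 0.744, 0.0]
wrist_force: [0.1, -0.1, -1.4]
gripper_width: 66.8
finger_force: 15.0
time: 17.1
ee_pos: [466.7, -298.6, 53.7]
ee_rot: [-0.0, 0.668, 0.744, -0.0]
wrist_force: [1.1, 0.5, 0.0]
gripper_width: 82.6
finger_force: 0.0
time: 17.6
ee_pos: [469.2, -300.6, 197.5]
ee_rot: [0.004, 0.668, 0.744, 0.0]
wrist_force: [0.3, 0.0, -0.4]
gripper_width: 76.6
finger_force: 0.0
```

```bash
python3 -m handwheel '[{"offset":[0.13,3.72,0],"dr":[0,0,-0.109],"gripper":7.6},{"offset":[0.13,3.72,0],"dr":[0,0,-0.109],"gripper":7.6},{"offset":[0.13,3.72,0],"dr":[0,0,-0.109],"gripper":7.6},{"offset":[0.13,3.72,0],"dr":[0,0,-0.109],"gripper":7.6},{"offset":[0.13,3.72,0],"dr":[0,0,-0.109],"gripper":7.6},{"offset":[0.13,3.72,0],"dr":[0,0,-0.109],"gripper":7.6},{"offset":[0.13,3.72,0],"dr":[0,0,-0.109],"gripper":7.6},{"offset":[0.13,3.72,0],"dr":[0,0,-0.109],"gripper":7.6}]' 20; python3 -m handwheel '[{"offset":[0.13,3.72,0],"dr":[0,0,-0.109],"gripper":7.6},{"offset":[0.13,3.72,0],"dr":[0,0,-0.109],"gripper":7.6},{"offset":[0.13,3.72,0],"dr":[0,0,-0.109],"gripper":7.6},{"offset":[0.13,3.72,0],"dr":[0,0,-0.109],"gripper":7.6},{"offset":[0.13,3.72,0],"dr":[0,0,-0.109],"gripper":7.6},{"offset":[0.13,3.72,0],"dr":[0,0,-0.109],"gripper":7.6},{"offset":[0.13,3.72,0],"dr":[0,0,-0.109],"gripper":7.6},{"offset":[0.13,3.72,0],"dr":[0,0,-0.109],"gripper":7.6},{"offset":[0,0,0],"dr":[0,0,0],"gripper":7.6},{"offset":[0,0,0],"dr":[0,0,0],"gripper":7.6}]'; python3 - <<'E'
from h import *
print(observe()["ee_rot"])
im=viewer.grab_frame("top")
cv2.imwrite("pics/c5.png",cv2.resize(im[165:265,285:375],None,fx=6,fy=6,interpolation=cv2.INTER_CUBIC))
E
```

```text
time: 18.27
ee_pos: [476.0, -0.3, 191.6]
ee_rot: [-0.0, 0.92, 0.391, -0.001]
wrist_force: [0.7, 0.5, 0.4]
gripper_width: 75.8
finger_force: 0.0
time: 19.1
ee_pos: [486.7, 294.7, 191.2]
ee_rot: [0.0, 1.0, -0.026, -0.001]
wrist_force: [-0.3, -1.4, 0.2]
gripper_width: 75.9
finger_force: 0.0
[ 3.91972026e-04  9.99661516e-01 -2.60021093e-02 -7.68115574e-04]
```

View pics/c5.png

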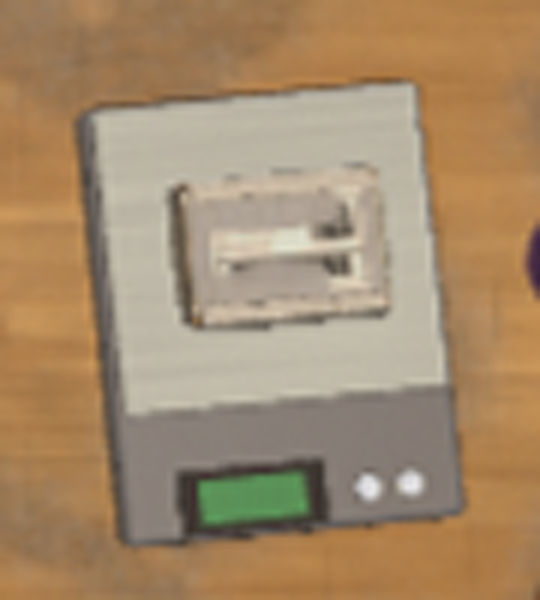

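The low carton sits flat and centred on the pan. Its top is at (185–388, 170–325) in the crop, which matches the pan centre once parallax is allowed for. Checking the arm pose before the regrasp.

```bash
for i in 1 2 3; do python3 -m handwheel '[{"offset":[0,0,0],"dr":[0,0,0],"gripper":7.6},{"offset":[0,0,0],"dr":[0,0,0],"gripper":7.6}]'|grep ee_; done
```

```text
ee_pos: [487.2, 291.7, 192.1]
ee_rot: [0.0, 1.0, -0.029, -0.001]
ee_pos: [487.6, 292.2, 192.7]
ee_rot: [0.0, 1.0, -0.029, -0.0]
ee_pos: [487.7, 292.8, 192.8]
ee_rot: [-0.0, 1.0, -0.029, 0.0]
```

```bash
python3 -m handwheel '[{"offset":[0,0.47,0],"dr":[0,0,-0.012],"gripper":7.6},{"offset":[0,0,-3],"dr":[0,0,0],"gripper":7.6},{"offset":[0,0,-3],"dr":[0,0,0],"gripper":7.6},{"offset":[0,0,-3],"dr":[0,0,0],"gripper":7.6},{"offset":[0,0,-2],"dr":[0,0,0],"gripper":7.6},{"offset":[0,0,-1],"dr":[0,0,0],"gripper":7.6},{"offset":[0,0,0],"dr":[0,0,0],"gripper":7.6},{"offset":[0,0,0],"dr":[0,0,0],"gripper":7.6},{"offset":[0,0,0],"dr":[0,0,0],"gripper":7.6}]' 20; python3 -m handwheel '[{"offset":[0,0,0],"dr":[0,0,0],"gripper":6.6},{"offset":[0,0,0],"dr":[0,0,0],"gripper":6},{"offset":[0,0,0],"dr":[0,0,0],"gripper":5.5},{"offset":[0,0,0],"dr":[0,0,0],"gripper":5.5},{"offset":[0,0,0],"dr":[0,0,0],"gripper":5.5},{"offset":[0,0,0],"dr":[0,0,0],"gripper":5.5}]' 20;python3 -m handwheel '[{"offset":[0,0,1],"dr":[0,0,0],"gripper":5.5},{"offset":[0,0,2],"dr":[0,0,0],"gripper":5.5},{"offset":[0,0,3],"dr":[0,0,0],"gripper":5.5},{"offset":[0,0,3],"dr":[0,0,0],"gripper":5.5},{"offset":[0,0,2],"dr":[0,0,0],"gripper":5.5},{"offset":[0,0,0],"dr":[0,0,0],"gripper":5.5}]'; python3 -m handwheel '[{"offset":[-0.1,-1.5,0],"dr":[0,0,0],"gripper":5.5},{"offset":[-0.1,-3,0],"dr":[0,0,0],"gripper":5.5},{"offset":[-0.1,-3.5,0],"dr":[0,0,0],"gripper":5.5},{"offset":[-0.1,-3.5,0],"dr":[0,0,0],"gripper":5.5},{"offset":[-0.1,-3.5,0],"dr":[0,0,0],"gripper":5.5},{"offset":[-0.1,-3.5,0],"dr":[0,0,0],"gripper":5.5},{"offset":[-0.1,-3.5,0],"dr":[0,0,0],"gripper":5.5},{"offset":[0,-2.2,0],"dr":[0,0,0],"gripper":5.5},{"offset":[0,-1.2,0],"dr":[0,0,0],"gripper":5.5},{"offset":[0,0,0],"dr":[0,0,0],"gripper":5.5}]';python3 -m handwheel '[{"offset":[0,0,0],"dr":[0,0,0],"gripper":5.5},{"offset":[0,0,0],"dr":[0,0,0],"gripper":5.5},{"offset":[0,0,0],"dr":[0,0,0],"gripper":5.5}]'
```

```text
time: 20.4
ee_pos: [488.6, 298.7, 73.9]
ee_rot: [-0.001, 0.999, -0.034, 0.001]
wrist_force: [0.2, 0.2, 0.6]
gripper_width: 76.2
finger_force: 0.0
time: 20.9
ee_pos: [488.4, 298.3, 73.9]
ee_rot: [-0.0, 0.999, -0.034, 0.001]
wrist_force: [0.6, -1.0, 7.5]
gripper_width: 62.9
finger_force: 20.0
time: 21.4
ee_pos: [490.2, 299.4, 187.7]
ee_rot: [-0.002, 0.999, -0.034, 0.004]
wrist_force: [1.3, -0.2, -1.0]
gripper_width: 63.0
finger_force: 20.0
time: 22.23
ee_pos: [478.6, 41.1, 181.0]
ee_rot: [0.0, 0.999, -0.036, -0.002]
wrist_force: [0.0, 0.2, -2.6]
gripper_width: 63.0
finger_force: 20.0
time: 22.48
ee_pos: [479.9, 44.8, 182.1]
ee_rot: [-0.0, 0.999, -0.034, -0.001]
wrist_force: [-0.1, 1.1, -2.1]
gripper_width: 63.0
finger_force: 20.0
```

```bash
python3 -m handwheel '[{"offset":[0,0,-3],"dr":[0,0,0],"gripper":5.5},{"offset":[0,0,-3],"dr":[0,0,0],"gripper":5.5},{"offset":[0,0,-2.3],"dr":[0,0,0],"gripper":5.5},{"offset":[0,0,-1.3],"dr":[0,0,0],"gripper":5.5},{"offset":[0,0,-0.7],"dr":[0,0,0],"gripper":5.5},{"offset":[0,0,-0.3],"dr":[0,0,0],"gripper":5.5},{"offset":[0,0,0],"dr":[0,0,0],"gripper":5.5},{"offset":[0,0,0],"dr":[0,0,0],"gripper":5.5},{"offset":[0,0,0],"dr":[0,0,0],"gripper":5.5}]' 20; python3 -m handwheel '[{"offset":[0,0,-0.3],"dr":[0,0,0],"gripper":5.5},{"offset":[0,0,-0.1],"dr":[0,0,0],"gripper":5.5},{"offset":[0,0,0],"dr":[0,0,0],"gripper":5.5},{"offset":[0,0,0],"dr":[0,0,0],"gripper":6.6},{"offset":[0,0,0],"dr":[0,0,0],"gripper":7.6},{"offset":[0,0,0],"dr":[0,0,0],"gripper":7.6},{"offset":[0,0,0],"dr":[0,0,0],"gripper":7.6}]' 20;  python3 -m handwheel '[{"offset":[0,0,2],"dr":[0,0,0],"gripper":7.6},{"offset":[0,0,3],"dr":[0,0,0],"gripper":7.6},{"offset":[0,0,3.5],"dr":[0,0,0],"gripper":7.6},{"offset":[0,0,3.5],"dr":[0,0,0],"gripper":7.6},{"offset":[0,0,0],"dr":[0,0,0],"gripper":7.6}]'
```

```text
time: 23.23
ee_pos: [481.4, 44.2, 77.6]
ee_rot: [-0.0, 0.999, -0.034, 0.001]
wrist_force: [-0.3, -1.0, -2.1]
gripper_width: 62.8
finger_force: 20.0
time: 23.82
ee_pos: [480.6, 44.0, 72.7]
ee_rot: [-0.0, 0.999, -0.034, 0.0]
wrist_force: [-0.5, -0.5, -0.6]
gripper_width: 75.7
finger_force: 0.0
time: 24.23
ee_pos: [484.7, 43.9, 198.6]
ee_rot: [0.0, 0.999, -0.034, 0.005]
wrist_force: [1.5, -0.7, 0.4]
gripper_width: 76.1
finger_force: 0.0
```

```bash
python3 -m handwheel '[{"offset":[-0.79,1.82,0],"dr":[0,0,0.112],"gripper":5.2},{"offset":[-0.79,1.82,0],"dr":[0,0,0.112],"gripper":5.2},{"offset":[-0.79,1.82,0],"dr":[0,0,0.112],"gripper":5.2},{"offset":[-0.79,1.82,0],"dr":[0,0,0.112],"gripper":5.2},{"offset":[-0.79,1.82,0],"dr":[0,0,0.112],"gripper":5.2},{"offset":[-0.79,1.82,0],"dr":[0,0,0.112],"gripper":5.2},{"offset":[-0.79,1.82,0],"dr":[0,0,0.112],"gripper":5.2}]' 30; python3 -m handwheel '[{"offset":[-0.79,1.82,0],"dr":[0,0,0.112],"gripper":5.2},{"offset":[-0.79,1.82,0],"dr":[0,0,0.112],"gripper":5.2},{"offset":[-0.79,1.82,0],"dr":[0,0,0.112],"gripper":5.2},{"offset":[-0.79,1.82,0],"dr":[0,0,0.112],"gripper":5.2},{"offset":[-0.79,1.82,0],"dr":[0,0,0.112],"gripper":5.2},{"offset":[-0.79,1.82,0],"dr":[0,0,0.112],"gripper":5.2},{"offset":[-0.79,1.82,0],"dr":[0,0,0.112],"gripper":5.2}]'; for i in 1 2 3; do python3 -m handwheel '[{"offset":[0,0,0],"dr":[0,0,0],"gripper":5.2},{"offset":[0,0,0],"dr":[0,0,0],"gripper":5.2}]'; done
```

```text
time: 24.82
ee_pos: [424.5, 172.2, 192.2]
ee_rot: [-0.0, 0.936, 0.353, -0.0]
wrist_force: [0.1, -0.3, 0.7]
gripper_width: 52.2
finger_force: 0.0
time: 25.4
ee_pos: [369.2, 299.6, 192.2]
ee_rot: [-0.0, 0.73, 0.683, -0.0]
wrist_force: [0.1, 0.1, -0.7]
gripper_width: 51.8
finger_force: 0.0
time: 25.57
ee_pos: [369.5, 299.1, 192.2]
ee_rot: [0.0, 0.732, 0.681, -0.0]
wrist_force: [0.7, -0.1, -0.8]
gripper_width: 52.2
finger_force: 0.0
time: 25.73
ee_pos: [370.2, 298.0, 192.4]
ee_rot: [0.0, 0.733, 0.681, -0.0]
wrist_force: [0.2, -0.0, 0.6]
gripper_width: 51.8
finger_force: 0.0
time: 25.9
ee_pos: [370.3, 298.1, 192.6]
ee_rot: [0.0, 0.733, 0.681, -0.0]
wrist_force: [-0.6, -1.6, 0.8]
gripper_width: 52.1
finger_force: 0.0
```

```bash
python3 -m handwheel '[{"offset":[0,0,-3],"dr":[0,0,0],"gripper":5.2},{"offset":[0,0,-3],"dr":[0,0,0],"gripper":5.2},{"offset":[0,0,-3],"dr":[0,0,0],"gripper":5.2},{"offset":[0,0,-2],"dr":[0,0,0],"gripper":5.2},{"offset":[0,0,-1.5],"dr":[0,0,0],"gripper":5.2},{"offset":[0,0,0],"dr":[0,0,0],"gripper":5.2},{"offset":[0,0,0],"dr":[0,0,0],"gripper":5.2}]' 30; python3 -m handwheel '[{"offset":[0,0,0],"dr":[0,0,0],"gripper":4},{"offset":[0,0,0],"dr":[0,0,0],"gripper":3},{"offset":[0,0,0],"dr":[0,0,0],"gripper":2.2},{"offset":[0,0,0],"dr":[0,0,0],"gripper":1.6},{"offset":[0,0,0],"dr":[0,0,0],"gripper":1.6},{"offset":[0,0,0],"dr":[0,0,0],"gripper":1.6},{"offset":[0,0,0],"dr":[0,0,0],"gripper":1.6},{"offset":[0,0,0],"dr":[0,0,0],"gripper":1.6}]' 30; python3 -m handwheel '[{"offset":[0,0,0.5],"dr":[0,0,0],"gripper":1.6},{"offset":[0,0,1],"dr":[0,0,0],"gripper":1.6},{"offset":[0,0,2],"dr":[0,0,0],"gripper":1.6},{"offset":[0,0,3],"dr":[0,0,0],"gripper":1.6},{"offset":[0,0,3],"dr":[0,0,0],"gripper":1.6},{"offset":[0,0,2],"dr":[0,0,0],"gripper":1.6},{"offset":[0,0,1],"dr":[0,0,0],"gripper":1.6},{"offset":[0,0,0],"dr":[0,0,0],"gripper":1.6}]'; python3 -m handwheel '[{"offset":[0.5,-1.6,0],"dr":[0,0,0],"gripper":1.6},{"offset":[0.9,-2.7,0],"dr":[0,0,0],"gripper":1.6},{"offset":[1.1,-3.4,0],"dr":[0,0,0],"gripper":1.6},{"offset":[1.1,-3.4,0],"dr":[0,0,0],"gripper":1.6},{"offset":[1.1,-3.4,0],"dr":[0,0,0],"gripper":1.6},{"offset":[1.1,-3.4,0],"dr":[0,0,0],"gripper":1.6},{"offset":[1.1,-3.4,0],"dr":[0,0,0],"gripper":1.6},{"offset":[1.1,-3.4,0],"dr":[0,0,0],"gripper":1.6},{"offset":[1.1,-3.4,0],"dr":[0,0,0],"gripper":1.6},{"offset":[1.0,-2.7,0],"dr":[0,0,0],"gripper":1.6}]'; python3 -m handwheel '[{"offset":[0.6,-1.8,0],"dr":[0,0,0],"gripper":1.6},{"offset":[0,0,0],"dr":[0,0,0],"gripper":1.6},{"offset":[0,0,0],"dr":[0,0,0],"gripper":1.6},{"offset":[0,0,0],"dr":[0,0,0],"gripper":1.6},{"offset":[0,0,0],"dr":[0,0,0],"gripper":1.6}]'
```

```text
time: 26.48
ee_pos: [369.7, 298.2, 67.2]
ee_rot: [-0.0, 0.732, 0.681, -0.001]
wrist_force: [0.2, 0.2, 0.5]
gripper_width: 51.9
finger_force: 0.0
time: 27.15
ee_pos: [371.2, 299.4, 68.4]
ee_rot: [0.0, 0.732, 0.681, 0.001]
wrist_force: [2.8, -1.4, 6.4]
gripper_width: 24.8
finger_force: 30.0
time: 27.82
ee_pos: [370.3, 299.3, 194.2]
ee_rot: [0.0, 0.732, 0.681, 0.001]
wrist_force: [0.9, 0.1, -5.4]
gripper_width: 25.1
finger_force: 30.0
time: 28.65
ee_pos: [469.6, -11.4, 190.5]
ee_rot: [-0.001, 0.732, 0.681, -0.001]
wrist_force: [-0.3, 0.8, -4.3]
gripper_width: 24.9
finger_force: 30.0
time: 29.07
ee_pos: [475.5, -26.1, 191.5]
ee_rot: [-0.001, 0.732, 0.682, -0.001]
wrist_force: [-0.1, 0.7, -4.4]
gripper_width: 25.0
finger_force: 30.0
```

```bash
python3 -m handwheel '[{"offset":[0,0,-3],"dr":[0,0,0],"gripper":1.6},{"offset":[0,0,-3],"dr":[0,0,0],"gripper":1.6},{"offset":[0,0,-2.5],"dr":[0,0,0],"gripper":1.6},{"offset":[0,0,-1.5],"dr":[0,0,0],"gripper":1.6},{"offset":[0,0,-1],"dr":[0,0,0],"gripper":1.6},{"offset":[0,0,-0.6],"dr":[0,0,0],"gripper":1.6},{"offset":[0,0,-0.3],"dr":[0,0,0],"gripper":1.6},{"offset":[0,0,0],"dr":[0,0,0],"gripper":1.6},{"offset":[0,0,0],"dr":[0,0,0],"gripper":1.6},{"offset":[0,0,0],"dr":[0,0,0],"gripper":1.6}]' 30; python3 -m handwheel '[{"offset":[0,0,-0.3],"dr":[0,0,0],"gripper":1.6},{"offset":[0,0,-0.2],"dr":[0,0,0],"gripper":1.6},{"offset":[0,0,0],"dr":[0,0,0],"gripper":1.6},{"offset":[0,0,0],"dr":[0,0,0],"gripper":1.6}]'; python3 -m handwheel '[{"offset":[0,0,-0.1],"dr":[0,0,0],"gripper":1.6},{"offset":[0,0,0],"dr":[0,0,0],"gripper":3},{"offset":[0,0,0],"dr":[0,0,0],"gripper":4.2},{"offset":[0,0,0],"dr":[0,0,0],"gripper":5.2},{"offset":[0,0,0],"dr":[0,0,0],"gripper":5.2},{"offset":[0,0,0],"dr":[0,0,0],"gripper":5.2}]'; python3 -m handwheel '[{"offset":[0,0,2],"dr":[0,0,0],"gripper":5.2},{"offset":[0,0,3.5],"dr":[0,0,0],"gripper":5.2},{"offset":[0,0,3.5],"dr":[0,0,0],"gripper":5.2},{"offset":[0,0,3.5],"dr":[0,0,0],"gripper":5.2},{"offset":[0,0,0],"dr":[0,0,0],"gripper":5.2}]';python3 -m handwheel '[{"offset":[0,3.5,0],"dr":[0,0,0],"gripper":5.2},{"offset":[0,3.5,0],"dr":[0,0,0],"gripper":5.2},{"offset":[0,3.5,0],"dr":[0,0,0],"gripper":5.2},{"offset":[0,3.5,0],"dr":[0,0,0],"gripper":5.2},{"offset":[0,3.5,0],"dr":[0,0,0],"gripper":5.2},{"offset":[0,3.5,0],"dr":[0,0,0],"gripper":5.2},{"offset":[0,3.5,0],"dr":[0,0,0],"gripper":5.2},{"offset":[0,3.5,0],"dr":[0,0,0],"gripper":5.2},{"offset":[0,0,0],"dr":[0,0,0],"gripper":5.2},{"offset":[0,0,0],"dr":[0,0,0],"gripper":5.2}]'; python3 - <<'E'
from h import *
im=viewer.grab_frame("top"); cv2.imwrite("pics/t6.png",im)
a=[cv2.resize(cv2.imread(f)[135:245,165:280],None,fx=3.4,fy=3.4,interpolation=cv2.INTER_CUBIC) for f in ("pics/t1.png","pics/t6.png")]
cv2.imwrite("pics/cmp.png",np.hstack(a))
E
```

```text
time: 29.9
ee_pos: [477.6, -27.1, 74.4]
ee_rot: [0.001, 0.732, 0.682, 0.0]
wrist_force: [-0.1, 0.0, -5.0]
gripper_width: 25.1
finger_force: 30.0
time: 30.23
ee_pos: [476.9, -27.2, 68.6]
ee_rot: [-0.0, 0.732, 0.681, -0.0]
wrist_force: [-0.0, 0.4, -4.4]
gripper_width: 24.6
finger_force: 30.0
time: 30.73
ee_pos: [477.1, -27.1, 67.7]
ee_rot: [0.0, 0.732, 0.681, 0.0]
wrist_force: [-0.3, -0.1, 0.0]
gripper_width: 51.1
finger_force: 0.0
time: 31.15
ee_pos: [481.0, -27.9, 198.7]
ee_rot: [0.004, 0.732, 0.681, 0.003]
wrist_force: [1.0, -0.2, 1.1]
gripper_width: 51.9
finger_force: 0.0
time: 31.98
ee_pos: [476.5, 254.3, 192.0]
ee_rot: [-0.0, 0.731, 0.683, -0.0]
wrist_force: [-0.7, 1.1, -0.1]
gripper_width: 51.5
finger_force: 0.0
```

View pics/cmp.png

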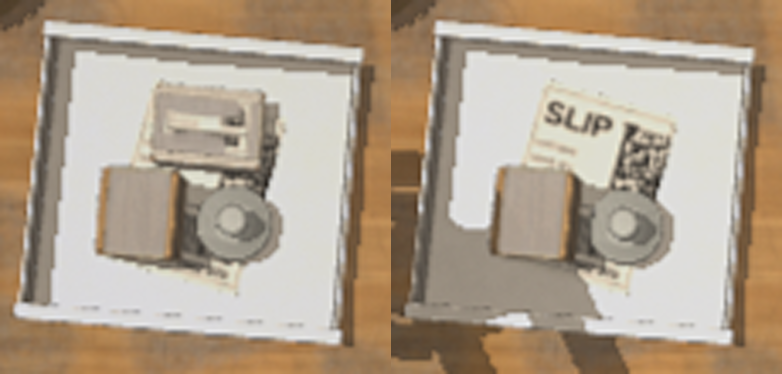

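Comparing before and after, the tall carton (99–182 against 492–574 less 391) and the weight (237 against 628 less 391) are back within about 1 px. Both stand upright. The low carton is on the pan and the arm is clear, so I'm handing in.

```bash
python3 -c "
from station import order
print(order.hand_in())"
```

```text
the job is handed in; nothing more can be done
None
```

The job is handed in, though no verdict came back: the low carton lies flat in the middle of the scale pan, and the tall carton and check weight stand upright in the tray within a few mm of where they started, judging by the last pictures.

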